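# Fit the clamping cam on the gluing jig

### The job

Put the orange cam, the one with the D-shaped hole, onto the flatted steel post of the gluing jig: turn it so that the flat in its hole meets the flat of the post (its nose then points along the yellow stripe) and lower it until it lies fully down on the jig's board, then let go. Leave the blue cam where it lies.

Things in the scene. Friction and masses are not known exactly. Their poses are not given: they have to be found in the camera images.
- cam_mid (a point): Orange plastic teardrop cam, 44 mm high, lying flat; point on its bore axis, 22 mm above its underside. D hole right through along z: radius 18.5 mm, flat 6.5 mm from the axis on the +x side. x points to the nose, whose end is 75 mm away; the tail ends at 25 mm. Its sides across y are flat, 50 mm apart, from 0 to 16 mm ahead of this point: grip there. 0.1 to 0.2 kg.
- post_foot (a point): Fixed steel D post on the jig: point on its axis at the top of the grey board (18 mm above the table), where the cam's underside must lie. It rises 48 mm: radius 16 mm, flat 4 mm from the axis on the +x side, straight for 26 mm, then tapering to a 7 mm radius tip. x points out of the flat along a yellow stripe; the cam's x must point the same way.
- jig: Gluing jig with a grey-faced wooden board, fixed; origin on the post's axis at table height, axes as the post's. Board 18 mm thick, reaching 120 mm to -x, 180 mm to +x, 60 mm to -y of the post. On the +y side battens start 102 mm from the post's axis, with a fence behind them, up to 48 mm above the table.
- spare_mid (a point): Blue plastic cam, a bystander to be left alone: same outside shape, size and axes as the orange one, but its hole is round, 22 mm wide, too small for the post. Point on its bore axis, 22 mm above its underside.
Mind the look-alikes: they are no part of the job. What is shaped like the part that bears cam_mid but black or turquoise is not meant.

How it is judged:
By the outcome, as a careful person would: the job done as asked, in the order asked, and still so for the second after the job is handed in, with the robot touching nothing.
It also fails if it takes over 40 s, if anything falls off the work surface, if the arm or the gripper's body presses on something with over 40 N, if the wrist force passes 120 N, or if a joint passes its speed limit or range.

### The arm

A 6-joint arm with a two-finger parallel gripper is mounted at the origin on the work surface. World frame = base frame: x ahead of the robot, y to its left, z up, the work surface at z = 0. Lengths are in m, angles in rad, forces in N, time in s.
With the tool pointing down it reaches from about 0.35 to 0.85 m from the base axis. Payload 8.1 kg.
Tool frame: the origin (TCP) lies at the centre of the arm's flange, where the gripper is bolted on; the fingertips stand 173 mm ahead of it and the grasp point (between the pads) lies robot.pinch_z ahead of it (robot.pinch_z is the distance from the TCP to the grasp point, in m); z points along the fingers, y is the line along which they close (so a half turn about z gives the same grasp; the last joint's range is limited). The gripper opens to 85 mm and grips with 20 to 120 N. Pads are 22 mm wide; open, the fingers measure 114 mm over their backs; the gripper's body (76 mm by 85 mm) begins 54 mm behind the grasp point. The pads swing forward as they close: fully open they stand 13 mm farther back than shut.
Start: joints at [-1.342, 0.13, 1.488, -0, 1.523, -0.085], TCP at [0.185, -0.571, 0.405] pointing down, gripper open.
Joint ranges: [-2.96, 2.96], [-0.89, 2.26], [0.02, 2.5], [-1.34, 4.48], [0, 2.73], [-2.66, 2.66]. Speed limits (rad/s): [2.39, 2.39, 2.79, 3.14, 3.14, 3.14].

### API

Orientations are given as a rotation vector (axis times angle).
In Python, from plant import robot gives the robot as it stands. The module is installed in compiled form; this text tells all that it offers.
- The arm moves only by the tool move_arm, never from a script. Its argument "steps" is a list of rows, each a list of 3 entries, a list of its own where there are three numbers: the turn, a rotation vector about the tool's x, y, z in degrees, then the shift along the tool's x, y, z in cm, then the opening, from 0 (shut) to 1 (fully open). In form: [[[rx, ry, rz], [x, y, z], claw], ...]. A call has 1 to 8 rows; each row shifts and turns the commanded pose from where the row before left it, along the tool's axes as they then stand; what a row does not reach is not made up. A row lasts 1/10 s, in which the tool goes at most 50 mm and 8.59 degrees, less where a joint would pass 70% of its speed; a pose out of reach is approached as far as the arm can. A call with a gripper value outside its range is refused whole. The fingers move at their own pace and stop on an object; the grip force is fixed at half the most. Time passes only in rows, so rows that do not move let the fingers close. It gives the time, the measured TCP pose, the force, the opening and the grip force at its end, in the units of the state.
- robot.read_state(): the state, without advancing time (a new reading comes with each control period).
- robot.snapshot(name): name is "side" or "top"; returns (picture, depth): 384x512x3 uint8, red, green, blue; 384x512 float32, m along the optical axis (not along the pixel's ray), 0 where there is no reading.
- robot.get_calibration(name): a dict with "intrinsics" (3x3 intrinsics, pixels), "k1" (the pictures are not rectified: a ray, as slopes to the right and down, at radius r is drawn at 1 + k1 r^2 times it, then the intrinsics apply), "eye" and "attitude" of the camera in the world. Camera axes: x right, y up, looking along -z (the intrinsics and any distortion apply to the point x, -y, -z); pixel columns grow to the right and rows downward; lengths in m; the calibration is good to about 2 mm. A picture is of the moment at which its call begins. get_calibration takes no time and is no camera call.
- robot.close_job(): hands the job in; it is judged then, once.
The state is a dict: "time_s": time; "q": joint angles; "dq": joint speeds; "joint_torque": joint torques, N m; "tcp_pos": TCP position; "tcp_rot": TCP orientation; "contact_force": force on the tool from outside, world axes, zero at the start; "torque": the same for the moment, N m; "width": finger opening in m; "grip_force": force on a finger pad.
Only numpy, scipy, OpenCV 4.12 (cv2) and the standard library are available. Lean on these libraries where they do the work, as an engineer would, in place of code of your own. Each camera call takes 0.05 s, during which the arm holds its last target. There are 200 camera calls.

## Working session

There is one attempt and no reset: what is moved stays moved. The work goes in short steps, Python scripts to look and compute and a tool call to move; the robot and the scene stay as the last step left them, time stands still between calls to the robot, and variables do not carry over. Pictures are saved under pics/ and viewed, at most 10 in all, crops included, and the job is handed in when it is done.

Besides the shell and the picture viewer there is one more tool, called after "Request:" in YAML: its name, and indented under it one key for each argument. move_arm: Moves the arm, as the interface text tells. Its arguments: {"type":"object","properties":{"steps":{"type":"array","items":{"type":"array"}}},"required":["steps"]}

```bash
mkdir -p pics; cat > h.py <<'E'
import numpy as np, cv2
from plant import robot
from scipy.spatial.transform import Rotation as R
def shot(cam,fn):
    im,d=robot.snapshot(cam); cv2.imwrite(fn,im[:,:,::-1]); np.save(fn[:-4]+'.npy',d); return im,d
def world(cam,uv,dep):
    c=robot.get_calibration(cam); K=np.array(c['intrinsics']); uv=np.atleast_2d(uv).astype(float)
    p=cv2.undistortPoints(uv.reshape(-1,1,2),K,np.array([c['k1'],0,0,0.])).reshape(-1,2)
    dep=np.ravel(dep)
    pc=np.c_[p[:,0]*dep,-p[:,1]*dep,-dep]
    A=np.array(c['attitude']); A=A if A.shape==(3,3) else R.from_rotvec(A).as_matrix()
    return pc@A.T+np.array(c['eye'])
E
python3 - <<'E'
from h import *
for c in('side','top'):
    shot(c,f'pics/{c}0.png'); print(robot.get_calibration(c))
print(robot.pinch_z, robot.read_state())
a=cv2.imread('pics/top0.png');b=cv2.imread('pics/side0.png');
E
```

```text
{'intrinsics': array([[430.31099992,   0.        , 256.32659296],
       [  0.        , 430.31099992, 194.77115473],
       [  0.        ,   0.        ,   1.        ]]), 'k1': -0.10479308088283705, 'eye': array([ 0.19470751, -0.89177827,  0.54895628]), 'attitude': array([ 1.05363753, -0.15630779, -0.24571584])}
{'intrinsics': array([[395.79255496,   0.        , 258.77224561],
       [  0.        , 395.79255496, 197.6890516 ],
       [  0.        ,   0.        ,   1.        ]]), 'k1': -0.10452852503481283, 'eye': array([ 0.29370806, -0.09758413,  1.11658357]), 'attitude': array([ 0.10954124, -0.1023091 , -1.558023  ])}
0.1547 {'time_s': 0.1, 'q': array([-1.34241673e+00,  1.31108344e-01,  1.48917875e+00,  9.16222509e-06,
        1.52297200e+00, -8.53849200e-02]), 'dq': array([-0.00030643, -0.00239851, -0.00188085,  0.00017382,  0.00054051,
       -0.00063608]), 'joint_torque': array([ 1.02469716e-03, -5.70956290e+01, -5.01939046e+01, -2.41291227e-04,
        8.26179225e-03, -2.66810889e-05]), 'tcp_pos': array([ 0.18517079, -0.57050037,  0.40373092]), 'tcp_rot': array([-3.10136906e+00, -4.90580434e-01,  1.72565311e-04]), 'contact_force': array([ 0.218854  , -0.02897886, -0.03872801]), 'torque': array([0.06542566, 0.02717126, 0.04649323]), 'grip_force': 0.0, 'width': 0.08557222260487508}
```

View pics/top0.png

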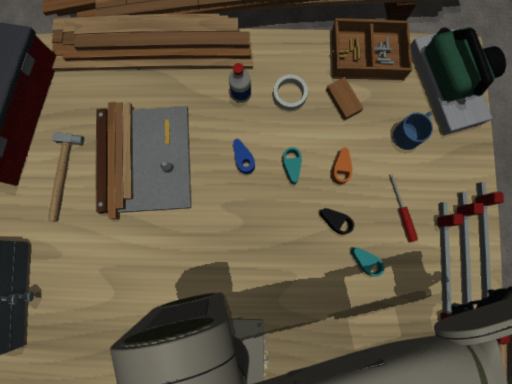

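View pics/side0.png

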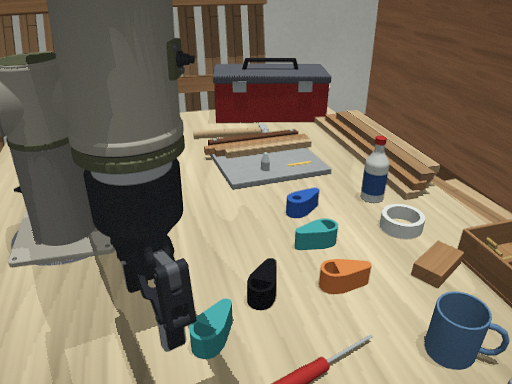

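The top view shows the orange cam at about (343,166) with its nose towards image-up. The post is at (167,167), with the stripe up at (167,130), and the blue cam is at (243,157). The side view shows the orange cam at (345,275) and the post at (265,160).

```bash
cat > m.py <<'E'
from h import *
def orange(cam,fn,zmin=.036,zmax=.052):
    im=cv2.imread(fn);d=np.load(fn[:-4]+'.npy');h=cv2.cvtColor(im,cv2.COLOR_BGR2HSV)
    m=(h[...,0]>4)&(h[...,0]<16)&(h[...,1]>190)&(h[...,2]>90)&(d>0)
    v,u=np.nonzero(m);P=world(cam,np.c_[u,v],d[v,u])
    return np.c_[u,v],P
def axisfit(Q):
    # Q top-face xy points: rect/pca
    r=cv2.minAreaRect((Q*1000).astype(np.float32)); return r
E
python3 - <<'E'
from m import *
for c in('top','side'):
    uv,P=orange(c,f'pics/{c}0.png')
    k=(np.abs(P[:,0]-np.median(P[:,0]))<.08)&(np.abs(P[:,1]-np.median(P[:,1]))<.08)
    P=P[k];uv=uv[k];print(c,len(P),np.percentile(P[:,2],[2,10,50,90,98]),np.median(uv,axis=0))
    T=P[(P[:,2]>.037)&(P[:,2]<.055)]
    q=cv2.convexHull((T[:,:2]*1000).astype(np.float32)).reshape(-1,2)
    mu=T[:,:2].mean(0);best=None
    print(len(T),mu,axisfit(T[:,:2]))
    print(q.round(0).tolist())
# post
for c,box in(('top',(150,150,190,185)),('side',(250,145,285,175))):
    im=cv2.imread(f'pics/{c}0.png');d=np.load(f'pics/{c}0.npy')
    vv,uu=np.mgrid[box[1]:box[3],box[0]:box[2]];vv=vv.ravel();uu=uu.ravel()
    P=world(c,np.c_[uu,vv],d[vv,uu]);k=(P[:,2]>.028)&(P[:,2]<.08)&(d[vv,uu]>0)
    print(c,'post n',k.sum(),'board z',np.median(P[~k,2]));
    for lo,hi in((.028,.045),(.045,.056),(.056,.08)):
        s=k&(P[:,2]>lo)&(P[:,2]<hi)
        if s.any():print(lo,s.sum(),P[s].mean(0),P[s].min(0),P[s].max(0))
    h=cv2.cvtColor(im,cv2.COLOR_BGR2HSV);m=(h[...,0]>18)&(h[...,0]<32)&(h[...,1]>170)&(h[...,2]>100)
    if c=='top':m[:,:155]=0;m[:,180:]=0;m[:110]=0;m[150:]=0
    else:m[:150]=0;m[175:]=0;m[:,:280]=0;m[:,320:]=0
    v,u=np.nonzero(m);S=world(c,np.c_[u,v],d[v,u]);mu=S.mean(0)
    w=np.linalg.svd((S-mu)[:,:2])[2][0];print('stripe',len(S),mu,w,np.degrees(np.arctan2(w[1],w[0])),S.min(0),S.max(0))
# board edges top: grey pixels z .010-.026
d=np.load('pics/top0.npy');vv,uu=np.mgrid[90:225,110:205];vv=vv.ravel();uu=uu.ravel()
P=world('top',np.c_[uu,vv],d[vv,uu]);k=(P[:,2]>.009)&(P[:,2]<.028)
mk=np.zeros((384,512),np.uint8);mk[vv[k],uu[k]]=255
n,l,st,_=cv2.connectedComponentsWithStats(mk);i=1+st[1:,4].argmax();v,u=np.nonzero(l==i);B=world('top',np.c_[u,v],d[v,u])
r=axisfit(B[:,:2]);print('board',r,cv2.boxPoints(r))
E
```

```text
top 26 [0.02201103 0.03707712 0.04181962 0.04582166 0.04646432] [338. 171.]
23 [ 0.51825406 -0.31392985] ((524.4174194335938, -312.46722412109375), (68.50910949707031, 41.734249114990234), 28.77617073059082)
[[564.0, -314.0], [536.0, -302.0], [525.0, -300.0], [519.0, -299.0], [516.0, -299.0], [510.0, -299.0], [506.0, -300.0], [500.0, -302.0], [491.0, -310.0], [499.0, -338.0], [509.0, -343.0], [512.0, -342.0], [514.0, -342.0]]
side 56 [0.00088636 0.0014583  0.00911676 0.03736924 0.04137737] [338.5 284. ]
7 [ 0.53151133 -0.33609442] ((531.8477172851562, -334.635009765625), (92.04973602294922, 25.13704490661621), 3.341355323791504)
[[578.0, -341.0], [518.0, -323.0], [487.0, -325.0], [485.0, -327.0], [506.0, -349.0], [569.0, -345.0], [577.0, -343.0]]
top post n 93 board z 0.018807031166602872
0.028 18 [0.52086534 0.15947697 0.03628237] [0.514976   0.15268998 0.02843071] [0.53352459 0.17516465 0.04340582]
0.045 36 [0.52270764 0.16349711 0.05043362] [0.51564346 0.15237638 0.04523951] [0.53299637 0.18372252 0.05590102]
0.056 39 [0.52700706 0.16733221 0.06294782] [0.51961036 0.15818799 0.056
[... 652 characters left out ...]
in <module>
  File "h.py", line 8, in world
    p=cv2.undistortPoints(uv.reshape(-1,1,2),K,np.array([c['k1'],0,0,0.])).reshape(-1,2)
      ~~~~~~~~~~~~~~~~~~~^^^^^^^^^^^^^^^^^^^^^^^^^^^^^^^^^^^^^^^^^^^^^^^^^
cv2.error: OpenCV(4.12.0) /io/opencv/modules/calib3d/src/undistort.dispatch.cpp:347: error: (-215:Assertion failed) CV_IS_MAT(_src) && CV_IS_MAT(_dst) && (_src->rows == 1 || _src->cols == 1) && (_dst->rows == 1 || _dst->cols == 1) && _src->cols + _src->rows - 1 == _dst->rows + _dst->cols - 1 && (CV_MAT_TYPE(_src->type) == CV_32FC2 || CV_MAT_TYPE(_src->type) == CV_64FC2) && (CV_MAT_TYPE(_dst->type) == CV_32FC2 || CV_MAT_TYPE(_dst->type) == CV_64FC2) in function 'cvUndistortPointsInternal'
```

```bash
cat > f.py <<'E'
from h import *
from scipy.optimize import minimize
def project(cam,P):
    c=robot.get_calibration(cam);A=R.from_rotvec(c['attitude']).as_matrix()
    pc=(P-c['eye'])@A*[1,-1,-1]
    return cv2.projectPoints(pc,np.zeros(3),np.zeros(3),np.array(c['intrinsics']),np.array([c['k1'],0,0,0.]))[0].reshape(-1,2)
S=4
def hullmask(cam,P):
    q=(project(cam,P)+.5)*S-.5
    m=np.zeros((384*S,512*S),np.uint8);cv2.fillConvexPoly(m,cv2.convexHull((q*16).round().astype(np.int32)),255,shift=4)
    return cv2.resize(m,(512,384),interpolation=cv2.INTER_AREA)/255.
t=np.linspace(0,2*np.pi,60)
def place(L,x,y,th):
    c,s=np.cos(th),np.sin(th);return np.c_[x+L[:,0]*c-L[:,1]*s,y+L[:,0]*s+L[:,1]*c,L[:,2]]
def cam_pts(z0,r):
    o=np.r_[np.c_[.025*np.cos(t),.025*np.sin(t)],[[.016,.025],[.016,-.025]],np.c_[.075-r+r*np.cos(t),r*np.sin(t)]]
    return np.r_[np.c_[o,0*o[:,0]+z0],np.c_[o,0*o[:,0]+z0+.044]]
def cmask(fn,box,hue=(3,15),sat=140,val=40):
    h=cv2.cvtColor(cv2.imread(fn),cv2.COLOR_BGR2HSV);m=((h[...,0]>=hue[0])&(h[...,0]<=hue[1])&(h[...,1]>=sat)&(h[...,2]>=val)).astype(np.uint8)
    b=np.zeros_like(m);b[box[1]:box[3],box[0]:box[2]]=1;m*=b
    c,_=cv2.findContours(m,cv2.RETR_EXTERNAL,cv2.CHAIN_APPROX_NONE);c=max(c,key=cv2.contourArea)
    o=np.zeros_like(m);cv2.drawContours(o,[c],-1,1,-1);return o.astype(float)
def fit(masks,model,x0,step):
    f=lambda p:sum(np.abs(hullmask(c,model(p))-m).sum()/m.sum() for c,m in masks.items())
    sx=np.array([x0]+[np.array(x0)+np.eye(len(x0))[i]*step[i] for i in range(len(x0))])
    r=minimize(f,x0,method='Nelder-Mead',options=dict(initial_simplex=sx,xatol=1e-5,fatol=1e-4,maxiter=300));return r.x,r.fun
E
python3 - <<'E'
from f import *
top=cmask('pics/top0.png',(325,140,362,190));side=cmask('pics/side0.png',(312,250,380,300))
for n,m in(('top',top),('side',side)):
    v,u=np.nonzero(m);print(n,m.sum(),u.min(),u.max(),v.min(),v.max())
mod=lambda p:place(cam_pts(0,p[3]),*p[:3])
for mk in({'top':top},{'side':side},{'top':top,'side':side}):
    print(list(mk),fit(mk,mod,[.52,-.32,0.1,.008],[.01,.01,.3,.003]))
im=cv2.imread('pics/side0.png');h=cv2.cvtColor(im,cv2.COLOR_BGR2HSV)
print(h[163,296:304].tolist(),cv2.cvtColor(cv2.imread('pics/top0.png'),cv2.COLOR_BGR2HSV)[130,163:170].tolist())
# stripe & board
d=np.load('pics/side0.npy')
m=(h[...,0]>20)&(h[...,0]<32)&(h[...,1]>150);m[:155]=0;m[172:]=0;m[:,:284]=0;m[:,318:]=0
v,u=np.nonzero(m)
def planez(cam,uv,z):
    a=world(cam,uv,np.ones(len(uv)));b=world(cam,uv,2*np.ones(len(uv)));return a+(b-a)*((z-a[:,2])/(b-a)[:,2])[:,None]
if len(u)>5:
    Q=planez('side',np.c_[u,v],.018)[:,:2];mu=Q.mean(0);w=np.linalg.svd(Q-mu)[2][0];print('side stripe',len(u),mu,np.degrees(np.arctan2(w[1],w[0])))
d=np.load('pics/top0.npy');ht=cv2.cvtColor(cv2.imread('pics/top0.png'),cv2.COLOR_BGR2HSV)
m=((ht[...,1]<60)).astype(np.uint8);m[:95]=0;m[220:]=0;m[:,:115]=0;m[:,200:]=0
c,_=cv2.findContours(m,cv2.RETR_EXTERNAL,cv2.CHAIN_APPROX_NONE);c=max(c,key=cv2.contourArea).reshape(-1,2)
Q=planez('top',c,.018)[:,:2]
r=cv2.minAreaRect((Q*1000).astype(np.float32));print('board',r,cv2.boxPoints(r).round(1).tolist())
mt=(ht[...,0]>18)&(ht[...,0]<32)&(ht[...,1]>170);mt[:110]=0;mt[150:]=0;mt[:,:155]=0;mt[:,180:]=0
v,u=np.nonzero(mt);Q=planez('top',np.c_[u,v],.018)[:,:2];mu=Q.mean(0);w=np.linalg.svd(Q-mu)[2][0];print('top stripe',mu,np.degrees(np.arctan2(w[1],w[0])))
E
```

```text
top 546.0 331 351 147 183
side 1480.0 319 370 259 293
['top'] (array([ 0.51318268, -0.32373659, -0.10687677,  0.00859743]), np.float64(0.05437046613517201))
['side'] (array([ 0.51144504, -0.32637767, -0.07741483,  0.00561239]), np.float64(0.04711181770005299))
['top', 'side'] (array([ 0.51255579, -0.32426812, -0.09589006,  0.0101651 ]), np.float64(0.13721081779905311))
[[23, 120, 224], [23, 130, 227], [23, 133, 228], [23, 140, 233], [23, 146, 236], [23, 149, 233], [23, 154, 218], [23, 157, 206]] [[70, 8, 97], [24, 25, 103], [21, 146, 143], [22, 173, 152], [22, 175, 153], [22, 173, 147], [22, 108, 92]]
side stripe 13 [0.62890986 0.17027656] -175.32602556906244
board ((555.6865234375, 212.43658447265625), (302.6299743652344, 207.48922729492188), 3.6913716793060303) [[398.0, 306.20001220703125], [411.3999938964844, 99.19999694824219], [713.4000244140625, 118.5999984741211], [700.0, 325.70001220703125]]
top stripe [0.63210267 0.17655751] -175.4253006121587
```

```bash
python3 - <<'E'
import cv2,numpy as np
a=cv2.resize(cv2.imread('pics/top0.png')[145:190,145:190],(400,400),interpolation=cv2.INTER_NEAREST)
b=cv2.resize(cv2.imread('pics/side0.png')[145:180,240:275],(400,400),interpolation=cv2.INTER_NEAREST)
cv2.imwrite('pics/post.png',np.hstack([a,b]))
E
```

```text
(no output)
```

View pics/post.png

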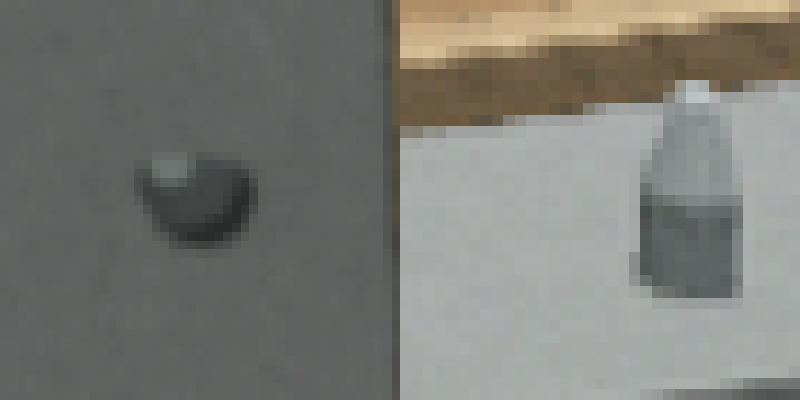

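The post crop shows the post in the top view at u 160.2–173.9, v 162.1–172.9 (edges), and in the side view at u 261–270, v 152–171. The flat faces image-up, along the stripe.

```bash
python3 - <<'E'
from f import *
from scipy.optimize import least_squares
def ring(r,f,z):
    x=np.minimum(r*np.cos(t),f);return np.c_[x,r*np.sin(t),0*t+z]
L=np.r_[ring(.016,.004,.018),ring(.016,.004,.044),ring(.007,.004,.066)]
obs={'top':np.array([160.2,173.9,162.1,172.9])-.5,'side':np.array([261.,270.,152.,171.1])-.5}
def res(p,c):
    q=project(c,place(L,p[0],p[1],.077));return np.r_[q[:,0].min(),q[:,0].max(),q[:,1].min(),q[:,1].max()]-obs[c]
for cs in(['top'],['side'],['top','side']):
    r=least_squares(lambda p:np.concatenate([res(p,c) for c in cs]),[.527,.167],x_scale=.01);print(cs,r.x,r.fun.round(2))
s=robot.read_state();print(R.from_rotvec(s['tcp_rot']).as_matrix().round(3))
E
```

```text
['top'] [0.52904205 0.1689809 ] [ 0.17 -0.18  0.01 -0.01]
['side'] [0.5304908  0.16596699] [-0.07  0.06  0.1  -0.09]
['top', 'side'] [0.53001697 0.16831175] [ 0.43  0.07 -0.34 -0.34 -0.46 -0.35 -0.21 -0.42]
[[ 0.951  0.309 -0.   ]
 [ 0.309 -0.951  0.002]
 [ 0.    -0.002 -1.   ]]
```

Request:
move_arm:
  steps:
    - [[0,0,7.8],[0,0,0],1]
    - [[0,0,7.8],[0,0,0],1]
    - [[0,0,7.8],[0,0,0],1]
    - [[0,0,0],[3.1,-2.75,0],1]
    - [[0,0,0],[3.1,-2.75,0],1]
    - [[0,0,0],[3.1,-2.75,0],1]
    - [[0,0,0],[3.1,-2.75,0],1]
    - [[0,0,0],[3.1,-2.75,0],1]

```text
time_s: 0.9
tcp_pos: [0.3535, -0.4472, 0.4042]
tcp_rot: [-3.137, 0.149, 0.001]
contact_force: [0.6, -0.5, 0.3]
width: 0.0856
grip_force: 0.0
```

Request:
move_arm:
  steps:
    - [[0,0,0],[3.1,-2.75,2],1]
    - [[0,0,0],[3.1,-2.75,2],1]
    - [[0,0,0],[3.1,-2.75,2],1]
    - [[0,0,0],[3.1,-2.75,2],1]
    - [[0,0,0],[3.1,-2.75,2],1]
    - [[0,0,0],[0,0,3],1]
    - [[0,0,0],[0,0,2],1]
    - [[0,0,0],[0,0,0],1]

```text
time_s: 1.7
tcp_pos: [0.5185, -0.3246, 0.25]
tcp_rot: [-3.134, 0.147, 0.01]
contact_force: [-0.4, 0.6, -0.3]
width: 0.0856
grip_force: 0.0
```

```bash
cat > d.py <<'E'
from h import *
def delta(x,y,z,yaw):
    s=robot.read_state();M=R.from_rotvec(s['tcp_rot']).as_matrix()
    print('t',s['time_s'],'pos',s['tcp_pos'].round(4),'yaw',np.degrees(np.arctan2(M[1,0],M[0,0])).round(2),'tilt',M[:2,2].round(4),'w',s['width'],s['grip_force'],s['contact_force'].round(1))
    print('shift cm in tool',(M.T@(np.array([x,y,z])-s['tcp_pos'])*100).round(2),'turn',(np.degrees(np.arctan2(M[1,0],M[0,0]))-yaw).round(2))
E
python3 - <<'E'
from d import *
delta(.5205,-.3258,.181,-5.4)
shot('side','pics/side1.png')
shot('top','pics/top1.png')
a=cv2.imread('pics/side1.png');b=cv2.imread('pics/top1.png')
cv2.imwrite('pics/c1.png',np.hstack([cv2.resize(a[150:340,250:440],(400,400)),cv2.resize(b[110:230,280:400],(400,400))]))
E
```

```text
t 1.7 pos [ 0.5185 -0.3246  0.25  ] yaw -5.36 tilt [-0.0064  0.0047] w 0.08564269473089996 0.0 [-0.4  0.6 -0.3]
shift cm in tool [0.25 0.13 6.9 ] turn 0.04
```

View pics/c1.png

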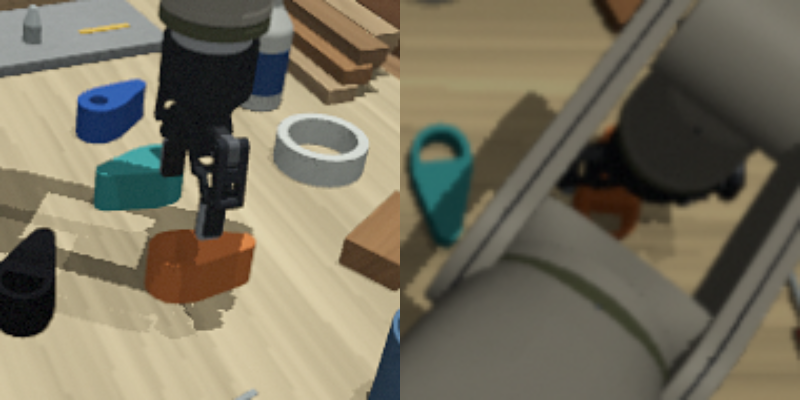

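The side crop shows the fingers straddling the orange cam, near finger tip at crop (210,230), so I go down.

Request:
move_arm:
  steps:
    - [[0,0,0],[0.2,0.1,2],1]
    - [[0,0,0],[0,0,2],1]
    - [[0,0,0],[0,0,2],1]
    - [[0,0,0],[0,0,0.9],1]
    - [[0,0,0],[0,0,0],1]

```text
time_s: 2.3
tcp_pos: [0.5214, -0.3276, 0.1856]
tcp_rot: [-3.138, 0.149, 0.001]
contact_force: [0.1, -1.1, -0.5]
width: 0.0856
grip_force: 0.0
```

Request:
move_arm:
  steps:
    - [[0,0,0],[0,0,0],0]
    - [[0,0,0],[0,0,0],0]
    - [[0,0,0],[0,0,0],0]
    - [[0,0,0],[0,0,0],0]
    - [[0,0,0],[0,0,0],0]
    - [[0,0,0],[0,0,0],0]

```text
time_s: 2.9
tcp_pos: [0.5225, -0.328, 0.1876]
tcp_rot: [3.136, -0.148, 0.004]
contact_force: [-0.8, 0.2, 6.6]
width: 0.0489
grip_force: 63.3
```

Request:
move_arm:
  steps:
    - [[0,0,0],[0,0,-1],0]
    - [[0,0,0],[0,0,-3],0]
    - [[0,0,0],[0,0,-4],0]
    - [[0,0,0],[0,0,-3],0]
    - [[0,0,0],[0,0,0],0]
    - [[0,0,0],[0,0,0],0]

```text
time_s: 3.5
tcp_pos: [0.5219, -0.3275, 0.2971]
tcp_rot: [3.137, -0.148, 0.003]
contact_force: [0.1, 0.3, -2.1]
width: 0.0495
grip_force: 62.4
```

```bash
python3 - <<'E'
from f import *
from d import delta
delta(.5297,.1675,.3,4.4)
shot('side','pics/side2.png');a=cv2.imread('pics/side2.png')
cv2.imwrite('pics/c2.png',cv2.resize(a[100:340,220:460],(600,600)))
m=cmask('pics/side2.png',(290,130,420,300));v,u=np.nonzero(m);print(m.sum(),u.min(),u.max(),v.min(),v.max())
E
```

```text
t 3.5 pos [ 0.5219 -0.3275  0.2971] yaw -5.42 tilt [ 0.0018 -0.0014] w 0.04950383541135175 62.42595230927691 [ 0.1  0.3 -2.1]
shift cm in tool [ -3.9  -49.35  -0.36] turn -9.82
1168.0 325 380 210 247
```

View pics/c2.png

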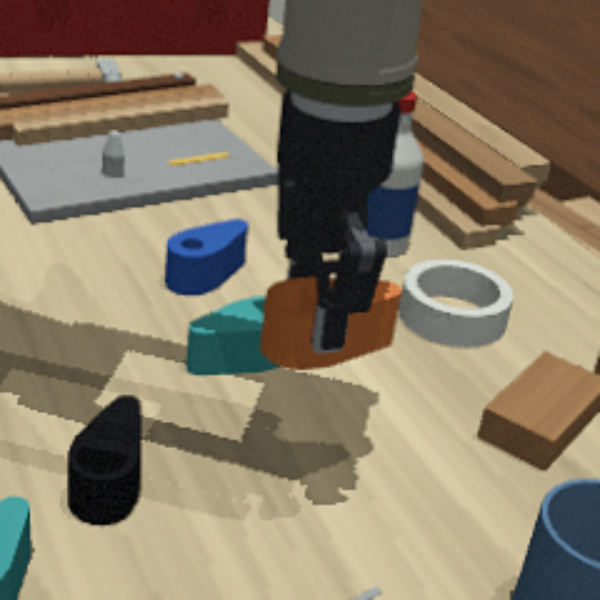

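The crop shows the orange cam held level between the pads, clear of the table, at about full-image (325–380, 210–247).

```bash
cat > g.py <<'E'
from f import *
def inhand(fn,box):
    s=robot.read_state();M=R.from_rotvec(s['tcp_rot']).as_matrix();yaw=np.arctan2(M[1,0],M[0,0]);tip=s['tcp_pos']+M[:,2]*.155
    m=cmask(fn,box).astype(np.uint8);c=cv2.convexHull(np.argwhere(m)[:,::-1].astype(np.int32));h=np.zeros_like(m);cv2.fillConvexPoly(h,c,1)
    def mod(p):
        L=cam_pts(0,.008);L[:,2]+=tip[2]+p[1];return place(L,tip[0]+p[0]*np.cos(yaw),tip[1]+p[0]*np.sin(yaw),yaw+p[2])
    p,e=fit({'side':h.astype(float)},mod,[-.008,-.03,0.],[.005,.005,.1])
    print('axis ahead of tool',p[0],'underside rel pinch',p[1],'dyaw deg',np.degrees(p[2]),'err',e,'axis world',tip[0]+p[0]*np.cos(yaw),tip[1]+p[0]*np.sin(yaw),'z0',tip[2]+p[1]);return p
E
python3 - <<'E'
from g import *
inhand('pics/side2.png',(290,130,420,300))
E
```

```text
axis ahead of tool -0.008472515803346512 underside rel pinch -0.03295296754278251 dyaw deg 1.8885910109966306 err 0.03248403361344537 axis world 0.5128911151049023 -0.3262879816268496 z0 0.10733794932131605
```

Request:
move_arm:
  steps:
    - [[0,0,-4.9],[0,0,0],0]
    - [[0,0,-4.9],[0,0,0],0]
    - [[0,0,0],[0.3,-2,0],0]
    - [[0,0,0],[0.4,-4,0],0]
    - [[0,0,0],[0.4,-4,0],0]
    - [[0,0,0],[0.4,-4,0],0]
    - [[0,0,0],[0.5,-4,0],0]
    - [[0,0,0],[0.5,-4,0],0]

```text
time_s: 4.35
tcp_pos: [0.5287, -0.1036, 0.294]
tcp_rot: [-3.138, -0.118, 0.004]
contact_force: [1.1, 0.4, -1.0]
width: 0.0489
grip_force: 62.4
```

Request:
move_arm:
  steps:
    - [[0,0,0],[0.4,-4,0],0]
    - [[0,0,0],[0.4,-4,0],0]
    - [[0,0,0],[0.4,-4,0],0]
    - [[0,0,0],[0.5,-4,0],0]
    - [[0,0,0],[0.5,-4,0],0]
    - [[0,0,0],[0.5,-4,0],0]
    - [[0,0,0],[0.3,-3.3,0],0]
    - [[0,0,0],[0,0,0],0]

```text
time_s: 5.15
tcp_pos: [0.5373, 0.1726, 0.294]
tcp_rot: [-3.138, -0.124, 0.005]
contact_force: [-0.1, -0.3, -1.3]
width: 0.0493
grip_force: 62.6
```

Request:
move_arm:
  steps:
    - [[0,0,0],[0,0,0],0]
    - [[0,0,0],[0,0,0],0]

```text
time_s: 5.35
tcp_pos: [0.5383, 0.1679, 0.2946]
tcp_rot: [3.139, 0.119, -0.003]
contact_force: [0.1, -0.8, -1.4]
width: 0.0489
grip_force: 62.6
```

```bash
python3 - <<'E'
from g import *
from d import delta
delta(.5382,.1682,.265,4.4)
shot('side','pics/side3.png');a=cv2.imread('pics/side3.png')
cv2.imwrite('pics/c3.png',cv2.resize(a[80:200,190:350],(800,600)))
inhand('pics/side3.png',(235,110,330,165))
E
```

```text
t 5.35 pos [0.5383 0.1679 0.2946] yaw 4.34 tilt [-0.0019 -0.0007] w 0.04894678309180613 62.61166282813065 [ 0.1 -0.8 -1.4]
shift cm in tool [-0.   -0.03  2.96] turn -0.06
axis ahead of tool -0.012689292162385164 underside rel pinch -0.03208013707874647 dyaw deg -4.769285209438398 err 0.09631473102061337 axis world 0.5256293149703051 0.1665691388825636 z0 0.10782349576521627
```

View pics/c3.png

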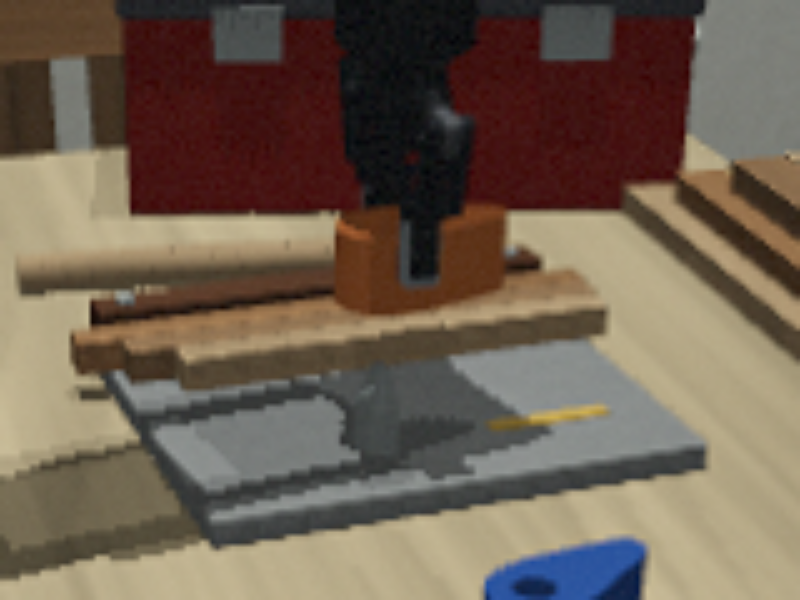

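The crop shows the cam over the post: cam left/right edges at about full-image u 257–291, and the post just below it at u≈265. I lower it in stages.

Request:
move_arm:
  steps:
    - [[0,0,0],[0,0,1.5],0]
    - [[0,0,0],[0,0,1.5],0]
    - [[0,0,0],[0,0,1.2],0]
    - [[0,0,0],[0,0,0.8],0]
    - [[0,0,0],[0,0,0.5],0]
    - [[0,0,0],[0,0,0],0]

```text
time_s: 6.0
tcp_pos: [0.5387, 0.1682, 0.2398]
tcp_rot: [3.139, 0.12, -0.002]
contact_force: [-0.3, 1.1, -0.9]
width: 0.0492
grip_force: 62.6
```

```bash
python3 - <<'E'
from g import *
from d import delta
delta(.5382,.1682,.205,4.4)
shot('side','pics/side4.png');a=cv2.imread('pics/side4.png')
cv2.imwrite('pics/c4.png',cv2.resize(a[80:200,190:350],(800,600)))
# predicted silhouette extents if axis -8.5mm, 32.5mm under pinch
s=robot.read_state();M=R.from_rotvec(s['tcp_rot']).as_matrix();yaw=np.arctan2(M[1,0],M[0,0]);tip=s['tcp_pos']+M[:,2]*.155
L=cam_pts(0,.008);L[:,2]+=tip[2]-.0325
q=(project('side',place(L,tip[0]-.0085*np.cos(yaw),tip[1]-.0085*np.sin(yaw),yaw))-[190,80]+.5)*5;print(q.min(0),q.max(0))
E
```

```text
t 6.0 pos [0.5387 0.1682 0.2398] yaw 4.37 tilt [-0.0011 -0.0002] w 0.04915813754387803 62.61908811167814 [-0.3  1.1 -0.9]
shift cm in tool [-0.05 -0.    3.48] turn -0.03
[338.2900516 293.4934878] [508.93308647 404.26718959]
```

View pics/c4.png

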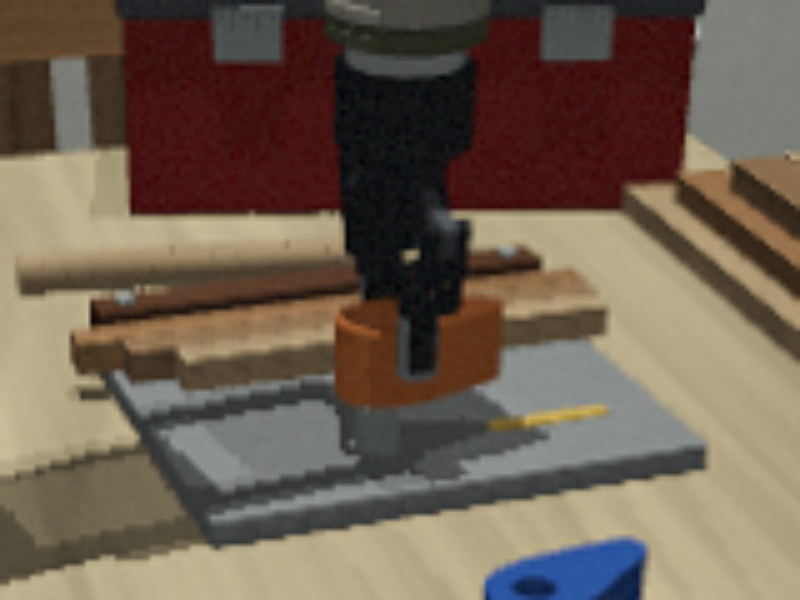

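The crop shows the cam at u 334–501, bottom at v≈408, with its hole over the post tip. It sits about 2 mm towards -x of where I want it, so I correct that and lower on.

Request:
move_arm:
  steps:
    - [[0,0,0],[0.2,0.1,0],0]
    - [[0,0,0],[0,0,0.5],0]
    - [[0,0,0],[0,0,0.5],0]
    - [[0,0,0],[0,0,0.5],0]
    - [[0,0,0],[0,0,0],0]

```text
time_s: 6.55
tcp_pos: [0.5404, 0.1674, 0.2244]
tcp_rot: [3.139, 0.12, -0.003]
contact_force: [-0.5, -1.0, -1.8]
width: 0.0492
grip_force: 62.6
```

Request:
move_arm:
  steps:
    - [[0,0,0],[0,0,0.5],0]
    - [[0,0,0],[0,0,0.5],0]
    - [[0,0,0],[0,0,0.5],0]
    - [[0,0,0],[0,0,0],0]

```text
time_s: 6.95
tcp_pos: [0.5405, 0.1674, 0.2096]
tcp_rot: [3.139, 0.12, -0.003]
contact_force: [-0.5, -0.4, -1.8]
width: 0.0488
grip_force: 62.6
```

Request:
move_arm:
  steps:
    - [[0,0,0],[0,0,0.2],0]
    - [[0,0,0],[0,0,0.15],0]
    - [[0,0,0],[0,0,0],0]

```text
time_s: 7.25
tcp_pos: [0.5409, 0.1675, 0.2071]
tcp_rot: [3.139, 0.12, -0.0]
contact_force: [-0.0, 0.2, -2.2]
width: 0.0486
grip_force: 62.6
```

Request:
move_arm:
  steps:
    - [[0,0,0],[0,0,0.15],0]
    - [[0,0,0],[0,0,0.1],0]
    - [[0,0,0],[0,0,0],0]

```text
time_s: 7.55
tcp_pos: [0.5412, 0.1676, 0.2056]
tcp_rot: [-3.139, -0.12, -0.001]
contact_force: [-4.3, -0.8, 6.3]
width: 0.0491
grip_force: 63.3
```

Contact comes at the height predicted for the board, so I release.

Request:
move_arm:
  steps:
    - [[0,0,0],[0,0,0],1]
    - [[0,0,0],[0,0,0],1]
    - [[0,0,0],[0,0,0],1]
    - [[0,0,0],[0,0,0],1]
    - [[0,0,0],[0,0,0],1]
    - [[0,0,0],[0,0,-1],1]
    - [[0,0,0],[0,0,-2],1]
    - [[0,0,0],[0,0,-3],1]

```text
time_s: 8.35
tcp_pos: [0.5401, 0.1673, 0.2641]
tcp_rot: [3.139, 0.12, -0.005]
contact_force: [-0.4, -0.7, 0.4]
width: 0.0854
grip_force: 0.0
```

Request:
move_arm:
  steps:
    - [[0,0,0],[0,0,-4],1]
    - [[0,0,0],[0,0,-3],1]
    - [[0,0,0],[0,0,0],1]
    - [[0,0,0],[0,0,0],1]

```text
time_s: 8.75
tcp_pos: [0.5413, 0.1676, 0.3364]
tcp_rot: [-3.139, -0.12, -0.004]
contact_force: [-0.5, 1.0, -0.6]
width: 0.0852
grip_force: 0.0
```

```bash
python3 - <<'E'
from f import *
shot('side','pics/side5.png');a=cv2.imread('pics/side5.png')
cv2.imwrite('pics/c5.png',cv2.resize(a[80:200,190:350],(800,600)))
m=cmask('pics/side5.png',(240,130,320,190));mod=lambda p:place(cam_pts(p[3],.008),*p[:3])
v,u=np.nonzero(m);print(fit({'side':m},mod,[.53,.167,.077,.018],[.004,.004,.1,.004]),u.min(),u.max(),v.min(),v.max())
E
```

```text
(array([0.5312433 , 0.16627097, 0.18449875, 0.01641916]), np.float64(0.044989623021404454)) 258 290 150 172
```

View pics/c5.png

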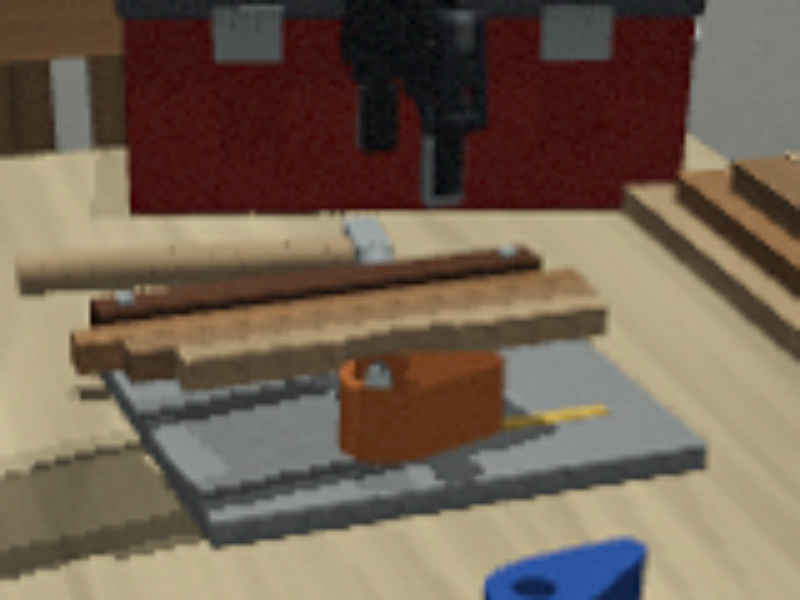

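The crop shows the cam flat on the board around the post tip at (378,372), its nose along the stripe. The fitted underside height is about 16–18 mm and the gripper is clear.

```bash
python3 -c "
from plant import robot
print(robot.close_job())"
```

```text
the job is handed in; nothing more can be done
None
```

The orange cam is on the D post with its nose along the yellow stripe, flat on the board and released; the blue cam was not touched, and the job was handed in at about 9 s (the judge returned no verdict).

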